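# Load a vial shaker, fit its interlocked guard and start it

## Task

Load the grey block with its four vials onto the shaker's platform, between its four corner clips. Then lift the yellow-topped clear guard by its handle and lower it gently over the block without letting it drop or forcing it, its steel tongue going straight down into the slot of the red interlock switch until the guard sits flat on the deck all round. Only when the guard is home, press the green start button and let it spring back; keep the vials in their block and leave everything else on the bench where it is.

Things in the scene. Friction and masses are not known exactly. Their poses are not given: they have to be found in the camera images.
- shaker: White bench shaker, grey deck 55 mm above the bench, blue stripe, fixed; placed and turned differently each time. Origin on the bench below the platform's centre; the housing spans x = -156 to +76 and y = -100 to +100 mm of its frame, controls on its -x side facing the robot. When home the guard stands on the deck with its origin 55 mm above this one and its axes parallel to the shaker's.
- platform (a point): Centre of the top of the aluminium platform (84 x 140 mm, 67 mm above the bench), axes as the shaker's. Four black L-shaped corner clips, 12 mm high, leave 67 mm (x) by 125 mm (y) between their inner faces; they begin 49 mm from the centre along y, so the middle of the long sides is open to the fingers. The block goes here, long side along y, either way round.
- slot_mouth (a point): Centre of the mouth of the slot in the top of the interlock switch, a red head (34 x 44 mm) on a black body, at (-84, +40, 141) mm of the shaker's frame, axes as the shaker's. The slot is 7 mm (x) by 22 mm (y), vertical, 34 mm deep, with a 3 mm bevel round its mouth.
- interlock (a joint): Travel in m of the spring carriage inside the switch slot: 0 without tongue, about 0.012 with the tongue fully home. Its top is 14 mm below the mouth when free; it pushes back with under 1.2 N, so the guard's weight holds it down.
- guard: Lift-off guard: clear box open below, black rim, aluminium corners, yellow top; 116 mm (x) by 168 mm (y), 105 mm high without handle, 0.6 to 0.85 kg. Origin at the centre of its lower rim, z up. It stands on the bench, tongue on its -x side. Inside 108 x 160 mm, 98 mm high; it drops over a 100 x 150 mm plinth 5 mm high on the shaker's deck.
- handle (a point): Middle of the guard's handle, a straight black bar along the guard's y, 16 mm wide (x), 13 mm high, 112 mm long, its centre 139 mm above the rim and the same axes; 27 mm free between bar and yellow top, posts 50 mm either side of the middle.
- tongue_tip (a point): Lower end of the guard's steel tongue, at (-84, +40, 60) mm of the guard's frame. The tongue is 4 mm (x) by 18 mm (y), hangs straight down 31 mm from a bracket on the guard's -x side and is 26 mm deep in the slot when the guard is home.
- vial_block: Grey plastic block 60 mm (x) by 118 mm (y) by 30 mm high with eight holes, four of them holding vials; origin at the centre of its underside, about 0.2 kg with the vials. Grasp it across its 60 mm sides.
- start_button (a joint): Travel of the green start button, m, 0 up, 0.006 fully down; fully down takes 5 N, it springs back.
- start_button_top (a point): Centre of the top of the green start button (28 mm across) at the right front of the shaker, pressed straight down.
- vial_a: Glass vial with a black cap, 18 mm across, 48 mm high, standing loosely in the block, its underside 5 mm above the block's and its cap 53 mm above it. Origin at the centre of its underside.
- vial_b: Glass vial with a blue cap, 18 mm across, 48 mm high, standing loosely in the block, its underside 5 mm above the block's and its cap 53 mm above it. Origin at the centre of its underside.
- vial_c: Glass vial with a red cap, 18 mm across, 48 mm high, standing loosely in the block, its underside 5 mm above the block's and its cap 53 mm above it. Origin at the centre of its underside.
- vial_d: Glass vial with a white cap, 18 mm across, 48 mm high, standing loosely in the block, its underside 5 mm above the block's and its cap 53 mm above it. Origin at the centre of its underside.
- brown_bottle: Brown reagent bottle, 56 mm across, 100 mm high, a bystander behind the work; origin under its centre.
- timer: White digital timer, 24 x 62 mm, 58 mm high, a bystander at the right behind the shaker; origin under its centre.

How it is judged:
By the outcome, as a careful person would: the job done as asked, in the order asked, and still so for the second after the job is handed in, with the robot touching nothing.
It also fails if it takes over 58 s, if anything falls off the work surface, if the arm or the gripper's body presses on something with over 40 N, if the wrist force passes 120 N, or if a joint passes its speed limit or range.

## Robot

A 6-joint arm with a two-finger parallel gripper is mounted at the origin on a cart in front of the work surface, level with it; the furniture and walls round the work are solid. World frame = base frame: x ahead of the robot, y to its left, z up, the work surface at z = 0. Lengths are in m, angles in rad, forces in N, time in s.
With the tool pointing down it reaches from about 0.325 to 0.75 m from the base axis. Payload 7.6 kg.
Tool frame: the origin (TCP) lies midway between the tips of the shut fingers; the grasp point (between the pads) lies 19 mm behind it; z points along the fingers, y is the line along which they close (so a half turn about z gives the same grasp; the last joint's range is limited). The gripper opens to 85 mm and grips with 20 to 120 N. Pads are 22 mm wide; open, the fingers measure 114 mm over their backs; the gripper's body (76 mm by 85 mm) begins 54 mm behind the grasp point. The pads swing forward as they close: fully open they stand 13 mm farther back than shut.
Start: joints at [-1.203, 0.052, 1.401, -0, 1.689, -0.07], TCP at [0.223, -0.475, 0.231] pointing down, gripper open.
Joint ranges: [-2.9, 2.9], [-0.91, 2.17], [0.12, 2.37], [-1.06, 4.2], [0.26, 2.73], [-2.93, 2.93]. Speed limits (rad/s): [2.57, 2.57, 3.01, 3.14, 3.14, 3.14].

## Interface

Orientations are given as a unit quaternion [x, y, z, w].
In Python, from rig import * gives the robot as it stands.
- The arm moves only by the tool jog_arm, never from a script. Its argument "targets" is a list of rows, each a list of 3 entries, a list of its own where there are three numbers: the turn, a rotation vector about the tool's x, y, z in rad, then the shift along the tool's x, y, z in cm, then the opening, from 0 (shut) to 1 (fully open). A call has 1 to 8 rows; each row shifts and turns the commanded pose from where the row before left it, along the tool's axes as they then stand; what a row does not reach is not made up. A row lasts 1/10 s, in which the tool goes at most 50 mm and 8.59 degrees, less where a joint would pass 70% of its speed; a pose out of reach is approached as far as the arm can. A call with a gripper value outside its range is refused whole. The fingers move at their own pace and stop on an object; "force" is the grip in N (left out, the last holds). Time passes only in rows, so rows that do not move let the fingers close. It gives the time, the measured TCP pose, the force, the opening and the grip force at its end, in the units of the state.
- read_state(): the state, without advancing time (a new reading comes with each control period).
- grab_frame(name): name is "side" or "top" or "wrist"; returns a dict with "image" (400x640x3 uint8, red, green, blue), "depth" (400x640 float32, m along the optical axis (not along the pixel's ray), 0 where there is no reading), "intrinsics" (3x3 intrinsics, pixels), "pose" (4x4, takes a point from camera to world coordinates); the wrist camera has in their place "T_tool_cam" (4x4, takes a point from camera to tool coordinates, whose origin is the TCP and whose axes are the flange's). Camera axes: x right, y down, z forward; pixel columns grow to the right and rows downward; lengths in m; the calibration is good to about 2 mm. The wrist camera is an equidistant fisheye: a pixel r from the principal point sees the ray r / f radians off the axis. A picture is of the moment at which its call begins: read the wrist's pose just before it.
- sign_off(): hands the job in; it is judged then, once.
The state is a dict: "time_s": time; "joint_pos": joint angles; "dq": joint speeds; "tau": joint torques, N m; "tool_pos": TCP position; "tcp_rot": TCP orientation; "contact_force": force on the tool from outside, world axes, zero at the start; "torque": the same for the moment, N m; "finger_gap": finger opening in m; "grasp_force": force on a finger pad.
Only numpy, scipy, OpenCV 4.12 (cv2) and the standard library are available. Lean on these libraries where they do the work, as an engineer would, in place of code of your own. Each camera call takes 0.05 s, during which the arm holds its last target. There are 200 camera calls.

## Working session

There is one attempt and no reset: what is moved stays moved. The work goes in short steps, Python scripts to look and compute and a tool call to move; the robot and the scene stay as the last step left them, time stands still between calls to the robot, and variables do not carry over. Pictures are saved under pics/ and viewed, at most 10 in all, crops included, and the job is handed in when it is done.

Besides the shell and the picture viewer there is one more tool, called after "Emit:" in YAML: its name, and indented under it one key for each argument. jog_arm: Moves the arm, as the interface text tells. Its arguments: {"type":"object","properties":{"targets":{"type":"array"},"force":{"type":"number"}},"required":["targets"]}

```bash
mkdir -p pics; ls; python3 - <<'E'
from rig import *
import numpy as np, cv2
s=read_state(); print({k:np.round(v,3).tolist() for k,v in s.items()})
for n in ["side","top"]:
    f=grab_frame(n); np.savez(f"{n}0.npz",**f)
    cv2.imwrite(f"pics/{n}0.png",f["image"][:,:,::-1])
    print(n,np.round(f["intrinsics"],1).tolist(),np.round(f["pose"],3).tolist())
E
```

```text
pics
{'time_s': 0.0, 'joint_pos': [-1.203, 0.053, 1.402, -0.0, 1.689, -0.07], 'dq': [-0.0, -0.0, 0.001, -0.0, 0.001, -0.0], 'tau': [0.0, -38.167, -36.019, -0.0, 0.006, 0.0], 'tool_pos': [0.222, -0.475, 0.23], 'tcp_rot': [0.976, 0.217, -0.0, -0.001], 'contact_force': [-0.559, -0.538, 0.482], 'torque': [0.045, -0.006, -0.0], 'grasp_force': 0.0, 'finger_gap': 0.085}
side [[395.6, 0.0, 318.3], [0.0, 395.6, 196.1], [0.0, 0.0, 1.0]] [[-0.939, -0.158, 0.305, 0.234], [-0.343, 0.39, -0.854, 0.885], [0.016, -0.907, -0.421, 0.586], [0.0, 0.0, 0.0, 1.0]]
top [[406.7, 0.0, 320.5], [0.0, 406.7, 194.4], [0.0, 0.0, 1.0]] [[0.022, -0.99, 0.139, 0.444], [-1.0, -0.024, -0.015, -0.048], [0.018, -0.139, -0.99, 1.143], [0.0, 0.0, 0.0, 1.0]]
```

View pics/side0.png

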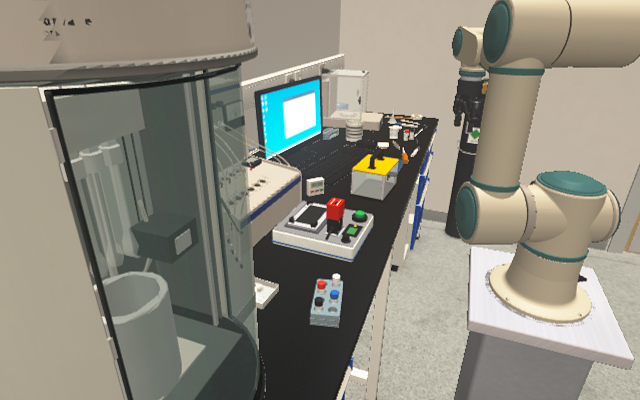

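View pics/top0.png

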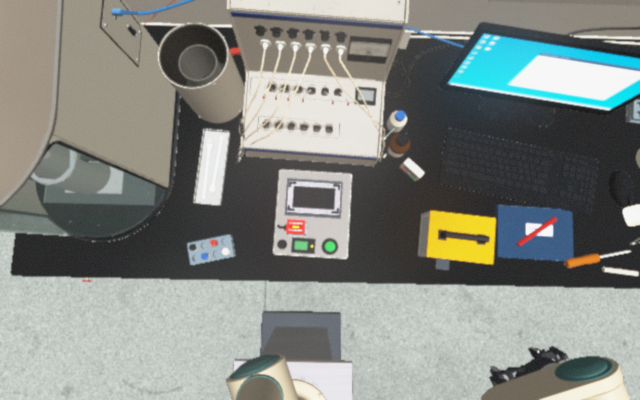

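Side: block at (325,302), shaker at (323,230), guard at (374,175). Top: block at (211,250), shaker at (313,213), red interlock (296,227), green button (330,246), guard at (458,237) with its tongue bracket at (442,265). All are turned only slightly.

```bash
cat > h.py <<'E'
import numpy as np, cv2
def cloud(f):
    K=f["intrinsics"];d=f["depth"];v,u=np.mgrid[:d.shape[0],:d.shape[1]]
    p=np.stack([(u-K[0,2])/K[0,0]*d,(v-K[1,2])/K[1,1]*d,d],-1)
    T=f["pose"];return p@T[:3,:3].T+T[:3,3]
def rect(P,m):
    q=P[m][:,:2].astype(np.float32)*1000
    c,s,a=cv2.minAreaRect(q);return np.round(c,1),np.round(s,1),round(a,2),len(q),np.round(np.percentile(P[m][:,2]*1000,[10,50,90]),1)
def big(m):
    n,l,st,_=cv2.connectedComponentsWithStats(m.astype(np.uint8));k=1+np.argmax(st[1:,4]);return l==k
E
python3 - <<'E'
from h import *
for n in ["top","side"]:
    f=np.load(n+"0.npz");P=cloud(f);d=f["depth"];hsv=cv2.cvtColor(f["image"],cv2.COLOR_RGB2HSV);H,S,V=[hsv[...,i].astype(int) for i in range(3)]
    x,y,z=P[...,0],P[...,1],P[...,2];ok=(d>0)&(x>.25)&(x<.75)&(abs(y)<.6)
    print(n)
    for nm,m in dict(yellow=ok&(H>20)&(H<32)&(S>150)&(z>.08)&(z<.12),
      handle=ok&(z>.128)&(y<-.2)&(V<90)&(x<.6),
      red=ok&((H<6)|(H>174))&(S>150)&(z>.12)&(z<.16)&(y>-.2),
      green=ok&(H>50)&(H<75)&(S>150)&(z>.05)&(y>-.2),
      deck=ok&(z>.045)&(z<.08)&(abs(y)<.22)&(x<.65),
      platform=ok&(z>.062)&(z<.072)&(abs(y)<.22)&(x<.62),
      block=ok&(z>.02)&(z<.036)&(y>.1)&(y<.4)&(x<.5),
      blockall=ok&(z>.02)&(z<.07)&(y>.1)&(y<.4)&(x<.5)).items():
        try: print(nm,*rect(P,big(m)))
        except Exception as e: print(nm,e)
E
```

```text
top
yellow [ 488.1 -425. ] [171.7 120. ] 84.88 2704 [103.3 105.7 108.1]
handle [ 283.7 -453.9] [12.1 79.8] 21.93 878 [499.7 521.5 537.2]
red [498.6  -1.5] [42.6 23.4] 87.49 78 [138.9 141.4 143.8]
green [459.4 -89. ] [17.4 20.7] 64.95 46 [75.4 77.6 79.9]
deck [541.7 -44.1] [200.4 223.8] 87.8 5744 [53.6 58.3 69.5]
platform [577.1 -45.8] [ 85.6 147.4] 0.27 1452 [64.8 67.8 70.4]
block [443.  229.9] [ 60.2 118.3] 13.03 684 [27.6 30.9 33.8]
blockall [443.  229.8] [ 60.2 118.5] 13.03 862 [27.9 31.6 53.9]
side
yellow [ 487.6 -421.5] [174.8 117.9] 84.32 467 [104.6 106.  107.4]
handle [ 283.3 -451.6] [12.8 83.2] 19.85 191 [484.8 510.7 536.8]
red [501.9   0.7] [47.5 35.8] 89.47 204 [123.2 136.3 141.9]
green [ 469.2 -103.3] [24.1 66.6] 37.19 53 [70.7 76.5 78.3]
deck [540.6 -39.9] [203.5 225.1] 87.94 2699 [51.7 58.  69.3]
platform [581.5 -41.9] [145.1  77.3] 89.38 616 [66.  67.7 69.1]
block [442.6 232.1] [ 60.2 121.3] 13.01 783 [25.1 29.9 31.8]
blockall [442.6 232.1] [ 60.2 121.3] 13.01 1127 [27.  30.7 52.5]
```

Heights agree with the text (block 30, yellow top 105, platform 67, switch 141 mm). I'll go via the shaker to look with the wrist camera.

```bash
cat >> h.py <<'E'
from scipy.spatial.transform import Rotation as Ro
def down(psi): return Ro.from_euler('z',psi,degrees=True)*Ro.from_euler('x',180,degrees=True)
def plan(goals,st):
    """goals: (x,y,z mm, psi deg, rows[, opening]); prints rows"""
    p=np.array(st["tool_pos"])*1000;R=Ro.from_quat(st["tcp_rot"])
    for x,y,z,psi,n,*o in goals:
        G=np.array([x,y,z]);
        for k in range(n,0,-1):
            dr=(R.inv()*down(psi)).as_rotvec()/k;dp=R.inv().apply(G-p)/k/10
            dr=np.round(dr,4);dp=np.round(dp,2);print([dr.tolist(),dp.tolist(),*o])
            p=p+R.apply(dp*10);R=R*Ro.from_rotvec(dr)
E
python3 - <<'E'
from h import *
from rig import *
plan([(430,-90,330,87.8,12,1)],read_state())
E
```

```text
[[-0.0001, -0.0001, -0.0912], [2.93, -2.18, -0.83], 1]
[[-0.0001, -0.0001, -0.0912], [3.11, -1.9, -0.83], 1]
[[-0.0001, -0.0001, -0.0912], [3.27, -1.61, -0.83], 1]
[[-0.0001, -0.0001, -0.0912], [3.41, -1.3, -0.83], 1]
[[-0.0001, -0.0001, -0.0912], [3.51, -0.99, -0.83], 1]
[[-0.0001, -0.0001, -0.0912], [3.59, -0.66, -0.83], 1]
[[-0.0001, -0.0001, -0.0912], [3.63, -0.33, -0.82], 1]
[[-0.0001, -0.0, -0.0912], [3.65, -0.0, -0.83], 1]
[[-0.0001, -0.0001, -0.0912], [3.63, 0.33, -0.83], 1]
[[-0.0001, -0.0, -0.0913], [3.58, 0.66, -0.82], 1]
[[-0.0002, -0.0001, -0.0912], [3.51, 0.98, -0.83], 1]
[[-0.0001, -0.0, -0.0913], [3.41, 1.29, -0.82], 1]
```

Emit:
jog_arm:
  targets:
    - [[0,0,-0.0912],[2.9,-2.2,-0.8],1]
    - [[0,0,-0.0912],[3.1,-1.9,-0.8],1]
    - [[0,0,-0.0912],[3.3,-1.6,-0.8],1]
    - [[0,0,-0.0912],[3.4,-1.3,-0.8],1]
    - [[0,0,-0.0912],[3.5,-1.0,-0.8],1]
    - [[0,0,-0.0912],[3.6,-0.7,-0.8],1]
    - [[0,0,-0.0912],[3.6,-0.3,-0.8],1]
    - [[0,0,-0.0912],[3.6,0,-0.8],1]

```text
time_s: 0.9
tool_pos: [0.3606, -0.2176, 0.2954]
tcp_rot: [0.833, 0.553, -0.0, -0.0]
contact_force: [-0.2, -1.0, -1.0]
finger_gap: 0.0859
grasp_force: 0.0
```

Emit:
jog_arm:
  targets:
    - [[0,0,-0.0912],[3.6,0.3,-0.8],1]
    - [[0,0,-0.0912],[3.6,0.7,-0.8],1]
    - [[0,0,-0.0912],[3.5,1.0,-0.8],1]
    - [[0,0,-0.0912],[3.4,1.3,-0.8],1]
    - [[0,0,0],[0,0,0],1]
    - [[0,0,0],[0,0,0],1]

```text
time_s: 1.5
tool_pos: [0.4296, -0.0906, 0.3269]
tcp_rot: [0.72, 0.694, -0.0, -0.0]
contact_force: [-0.6, -0.5, -0.7]
finger_gap: 0.0854
grasp_force: 0.0
```

```bash
cat >> h.py <<'E'
def wcloud(f,st):
    """fisheye cloud in world"""
    K=f["intrinsics"];d=f["depth"];v,u=np.mgrid[:d.shape[0],:d.shape[1]]
    a=(u-K[0,2])/K[0,0];b=(v-K[1,2])/K[1,1];r=np.hypot(a,b)+1e-12;t=np.tan(np.minimum(r,1.5))/r
    p=np.stack([a*t*d,b*t*d,d],-1);p[r>1.45]=0
    T=f["T_tool_cam"];p=p@T[:3,:3].T+T[:3,3]
    return Ro.from_quat(st["tcp_rot"]).apply(p.reshape(-1,3)).reshape(p.shape)+np.array(st["tool_pos"])
def shoot(name):
    from rig import read_state,grab_frame
    st=read_state();f=grab_frame("wrist");np.savez(name+".npz",**f,tool_pos=st["tool_pos"],tcp_rot=st["tcp_rot"])
    cv2.imwrite(f"pics/{name}.png",f["image"][:,:,::-1]);return st,f
E
python3 - <<'E'
from h import *
st,f=shoot("w1")
print({k:np.round(v,3).tolist() for k,v in st.items()})
print(np.round(f["intrinsics"],1).tolist(),np.round(f["T_tool_cam"],3).tolist(),f["depth"].min(),f["depth"].max())
P=wcloud(f,st)
for u,v in [(320,200),(200,200),(320,100),(320,300)]: print(u,v,P[v,u])
E
```

```text
{'time_s': 1.5, 'joint_pos': [-0.292, -0.191, 1.443, -0.0, 1.89, -0.254], 'dq': [-0.04, -0.006, 0.015, -0.002, -0.002, 0.002], 'tau': [1.187, -28.484, -36.559, 0.097, 0.006, -0.01], 'tool_pos': [0.43, -0.091, 0.327], 'tcp_rot': [0.72, 0.694, -0.0, -0.0], 'contact_force': [-0.563, -0.535, -0.684], 'torque': [-0.009, -0.009, -0.033], 'grasp_force': 0.0, 'finger_gap': 0.085}
[[309.7, 0.0, 318.7], [0.0, 309.7, 199.2], [0.0, 0.0, 1.0]] [[-0.0, -0.948, -0.317, 0.081], [1.0, -0.0, -0.0, -0.0], [-0.0, -0.317, 0.948, -0.143], [0.0, 0.0, 0.0, 1.0]] 0.0 1.9012567
320 200 [ 0.42835513 -0.16850238 -0.00094005]
200 200 [-0.1457966  -0.43338157 -0.8480057 ]
320 100 [ 0.4340203  -0.01085784  0.05382251]
320 300 [ 0.421186   -0.36617932 -0.00101115]
```

View pics/w1.png

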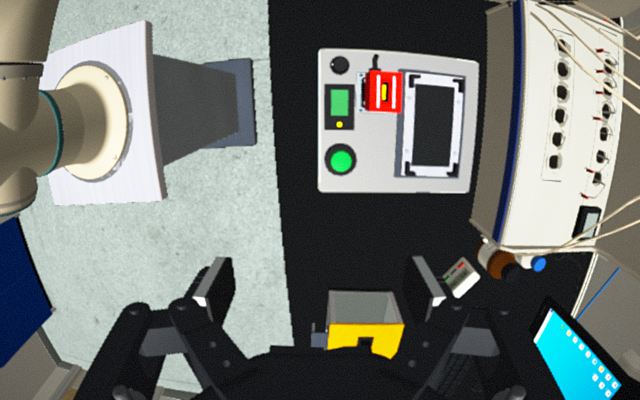

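Wrist view: shaker deck spanning (318–478, 48–192), red head (384,92) with its slot, button (341,160), platform (432,125), guard at (365,320).

```bash
cat > meas.py <<'E'
from h import *
import sys
for n in sys.argv[1:]:
    f=np.load(n+".npz");P=wcloud(f,f);d=f["depth"];hsv=cv2.cvtColor(f["image"],cv2.COLOR_RGB2HSV);H,S,V=[hsv[...,i].astype(int) for i in range(3)]
    x,y,z=P[...,0],P[...,1],P[...,2];ok=(d>0)&(x>.3)&(x<.75)&(abs(y)<.6);sh=ok&(abs(y+.04)<.17)&(x<.68)
    print(n)
    for nm,m in dict(
      redtop=sh&((H<6)|(H>174))&(S>150)&(z>.136)&(z<.146),
      green=sh&(H>50)&(H<75)&(S>150)&(z>.068),
      deck=sh&(z>.048)&(z<.09),
      platform=sh&(z>.0635)&(z<.071)&(x>.5),
      slotyellow=sh&(H>18)&(H<35)&(S>120)&(z>.09),
      yellow=ok&(H>20)&(H<32)&(S>150)&(z>.09)&(z<.12)&(y<-.25),
      blockall=ok&(z>.015)&(z<.07)&(y>.1)&(y<.4)&(x<.55)).items():
        try:
            m=big(m);print(nm,*rect(P,m))
        except Exception as e: print(nm,'none')
E
python3 meas.py w1; python3 - <<'E'
from h import *
from rig import *
im=cv2.imread('pics/w1.png')[40:200,310:490];cv2.imwrite('pics/w1c.png',cv2.resize(im,None,fx=4.2,fy=3.7,interpolation=cv2.INTER_CUBIC)[:600])
plan([(440,150,250,103,7,1)],read_state())
E
```

```text
w1
redtop [503.3  -1.9] [43.9 35.2] 87.01 882 [139.2 140.9 142. ]
green [457.5 -90.6] [28.1 27.2] 40.95 363 [75.1 76.8 77.9]
deck [544.9 -43.5] [199.7 229.5] 87.8 20253 [54.2 56.6 68.1]
platform [585.2 -45.7] [140.4  84.6] 87.68 5400 [66.2 67.3 68.4]
slotyellow [503.6  -2.6] [18.1  6.9] 86.45 80 [124.7 127.  136.9]
yellow [ 492.2 -377.1] [ 77.8 118.6] 83.21 1698 [104.  105.  105.9]
blockall none
[[-0.0001, 0.0, -0.038], [3.45, 0.02, 1.1], 1]
[[-0.0002, 0.0, -0.038], [3.45, 0.15, 1.1], 1]
[[-0.0001, 0.0, -0.038], [3.44, 0.28, 1.09], 1]
[[-0.0002, 0.0, -0.038], [3.42, 0.41, 1.1], 1]
[[-0.0001, 0.0, -0.038], [3.41, 0.54, 1.1], 1]
[[-0.0002, 0.0, -0.038], [3.38, 0.67, 1.09], 1]
[[-0.0001, 0.0, -0.038], [3.36, 0.79, 1.1], 1]
```

View pics/w1c.png

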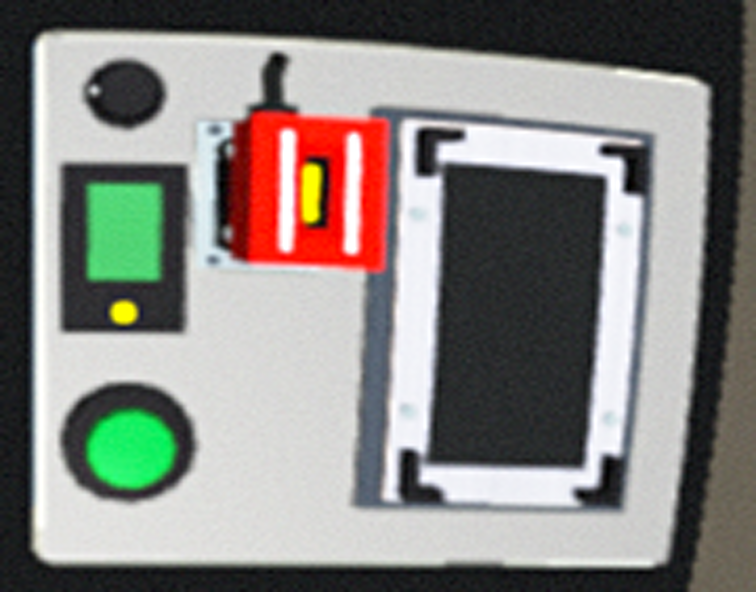

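The crop shows the slot at about (313,193), four black clips around the platform, and the button at (130,447). The shaker frame agrees across features: origin (585.2, −45.4), yaw −2.25°, with slot, deck and platform within 1 mm.

Emit:
jog_arm:
  targets:
    - [[0,0,-0.038],[3.45,0,1.1],1]
    - [[0,0,-0.038],[3.45,0.15,1.1],1]
    - [[0,0,-0.038],[3.45,0.3,1.1],1]
    - [[0,0,-0.038],[3.4,0.4,1.1],1]
    - [[0,0,-0.038],[3.4,0.55,1.1],1]
    - [[0,0,-0.038],[3.4,0.7,1.1],1]
    - [[0,0,-0.038],[3.35,0.8,1.1],1]
    - [[0,0,0],[0,0,0],1]

```text
time_s: 2.35
tool_pos: [0.4397, 0.1517, 0.2478]
tcp_rot: [0.621, 0.783, -0.001, -0.001]
contact_force: [0.5, -1.0, 0.0]
finger_gap: 0.0855
grasp_force: 0.0
```

```bash
python3 - <<'E'
from h import *
st,f=shoot("w2");print(st["tool_pos"],st["tcp_rot"])
E
python3 meas.py w2
```

```text
[0.43965737 0.15170271 0.24783698] [ 0.62139366  0.78349581 -0.00144001 -0.0014717 ]
w2
redtop [502.6  -1.3] [44.5 34.1] 88.53 558 [137.5 140.6 141.6]
green [456.8 -83.9] [27.3 15.4] 4.09 187 [70.7 76.2 77.7]
deck [526.2 -35.6] [187. 193.] 87.85 10010 [54.1 58.2 68.7]
platform [583.1 -34.4] [121.3  79.6] 88.29 2471 [66.3 67.2 68.2]
slotyellow [504.   -2.6] [ 4.9 20. ] 18.48 22 [124.3 126.6 130.2]
yellow none
blockall [443.  230.2] [ 61.1 118.1] 12.82 4387 [28.9 30.2 53.2]
```

Three views put the block at (443, 230), yaw 12.9°. Next is the descent.

```bash
python3 - <<'E'
from h import *
from rig import *
plan([(443,230.2,100,102.9,5,1),(443,230.2,-1,102.9,5,1)],read_state())
E
```

```text
[[-0.0006, 0.0001, 0.0006], [1.54, 0.43, 2.98], 1]
[[-0.0006, 0.0001, 0.0005], [1.55, 0.42, 2.97], 1]
[[-0.0005, 0.0, 0.0006], [1.54, 0.42, 2.98], 1]
[[-0.0006, 0.0001, 0.0005], [1.55, 0.42, 2.98], 1]
[[-0.0005, 0.0, 0.0006], [1.54, 0.42, 2.97], 1]
[[-0.0, 0.0, -0.0], [0.0, 0.0, 2.02], 1]
[[-0.0, 0.0, -0.0], [0.0, 0.0, 2.02], 1]
[[-0.0, 0.0, -0.0], [0.0, 0.0, 2.02], 1]
[[-0.0, 0.0, -0.0], [0.0, 0.0, 2.02], 1]
[[-0.0, 0.0, -0.0], [0.0, 0.0, 2.02], 1]
```

Emit:
jog_arm:
  targets:
    - [[0,0,0],[1.54,0.42,2.98],1]
    - [[0,0,0],[1.54,0.42,2.98],1]
    - [[0,0,0],[1.54,0.42,2.98],1]
    - [[0,0,0],[1.54,0.42,2.98],1]
    - [[0,0,0],[1.54,0.42,2.98],1]
    - [[0,0,0],[0,0,1],1]
    - [[0,0,0],[0,0,0],1]

```text
time_s: 3.1
tool_pos: [0.4433, 0.2282, 0.0902]
tcp_rot: [0.623, 0.782, -0.001, -0.0]
contact_force: [0.3, 0.1, 0.1]
finger_gap: 0.0853
grasp_force: 0.0
```

```bash
python3 - <<'E'
from h import *
from rig import *
plan([(443,230.2,-1,102.9,5,1)],read_state())
E
```

```text
[[-0.0006, 0.0002, 0.0001], [0.04, 0.01, 1.82], 1]
[[-0.0006, 0.0002, 0.0001], [0.04, 0.01, 1.82], 1]
[[-0.0006, 0.0002, 0.0001], [0.04, 0.0, 1.83], 1]
[[-0.0006, 0.0003, 0.0001], [0.04, 0.01, 1.82], 1]
[[-0.0005, 0.0002, 0.0001], [0.05, -0.0, 1.83], 1]
```

Emit:
jog_arm:
  targets:
    - [[0,0,0],[0.04,0.01,1.8],1]
    - [[0,0,0],[0.04,0.01,1.8],1]
    - [[0,0,0],[0.04,0,1.8],1]
    - [[0,0,0],[0.04,0.01,1.8],1]
    - [[0,0,0],[0.04,0,1.8],1]
    - [[0,0,0],[0,0,0],0.82]
    - [[0,0,0],[0,0,0],0.72]
    - [[0,0,0],[0,0,0],0.6]
  force: 40

```text
time_s: 3.9
tool_pos: [0.4449, 0.2319, 0.0035]
tcp_rot: [0.623, 0.783, 0.001, 0.001]
contact_force: [1.5, -1.4, 2.9]
finger_gap: 0.0594
grasp_force: 44.3
```

Emit:
jog_arm:
  targets:
    - [[0,0,0],[0,0,0],0.6]
    - [[0,0,0],[0,0,0],0.6]
    - [[0,0,0],[0,0,0],0.6]

```text
time_s: 4.2
tool_pos: [0.4449, 0.2319, 0.0034]
tcp_rot: [0.622, 0.783, 0.001, 0.001]
contact_force: [0.0, -3.3, 7.0]
finger_gap: 0.0593
grasp_force: 44.5
```

```bash
python3 - <<'E'
from h import *
from rig import *
s=read_state();p=s["tool_pos"]*1000 if hasattr(s["tool_pos"],'shape') else np.array(s["tool_pos"])*1000
plan([(p[0],p[1],170,102.9,8,.6),(585.3,-43.4,170,87.75,13,.6)],s)
E
```

```text
[[0.0004, 0.0001, 0.0002], [-0.0, 0.01, -2.08], 0.6]
[[0.0004, 0.0, 0.0002], [-0.0, 0.01, -2.08], 0.6]
[[0.0004, 0.0001, 0.0002], [-0.0, 0.0, -2.08], 0.6]
[[0.0004, 0.0, 0.0003], [-0.0, 0.0, -2.08], 0.6]
[[0.0004, 0.0001, 0.0002], [-0.0, 0.0, -2.08], 0.6]
[[0.0004, 0.0, 0.0003], [-0.0, 0.0, -2.09], 0.6]
[[0.0005, 0.0001, 0.0002], [-0.0, 0.01, -2.08], 0.6]
[[0.0004, 0.0, 0.0003], [-0.0, 0.0, -2.09], 0.6]
[[0.0, 0.0, 0.0203], [-2.31, 0.58, 0.0], 0.6]
[[0.0, 0.0, 0.0203], [-2.29, 0.63, 0.0], 0.6]
[[0.0, 0.0, 0.0203], [-2.28, 0.67, 0.0], 0.6]
[[0.0, 0.0, 0.0203], [-2.27, 0.72, 0.0], 0.6]
[[0.0, 0.0, 0.0204], [-2.25, 0.77, 0.0], 0.6]
[[0.0, 0.0, 0.0203], [-2.23, 0.81, 0.0], 0.6]
[[0.0, 0.0, 0.0204], [-2.22, 0.86, 0.0], 0.6]
[[0.0, 0.0, 0.0203], [-2.2, 0.9, 0.0], 0.6]
[[0.0, 0.0, 0.0204], [-2.18, 0.94, 0.0], 0.6]
[[0.0, 0.0, 0.0203], [-2.16, 0.99, 0.0], 0.6]
[[0.0, 0.0, 0.0204], [-2.14, 1.03, 0.0], 0.6]
[[0.0, 0.0, 0.0203], [-2.12, 1.08, 0.0], 0.6]
[[0.0, 0.0, 0.0204], [-2.1, 1.12, 0.01], 0.6]
```

Emit:
jog_arm:
  targets:
    - [[0,0,0],[0,0,-0.7],0.6]
    - [[0,0,0],[0,0,-1.5],0.6]
    - [[0,0,0],[0,0,-2.5],0.6]
    - [[0,0,0],[0,0,-3],0.6]
    - [[0,0,0],[0,0,-3],0.6]
    - [[0,0,0],[0,0,-2.5],0.6]
    - [[0,0,0],[0,0,-2.3],0.6]
    - [[0,0,0],[0,0,-1.2],0.6]

```text
time_s: 5.0
tool_pos: [0.444, 0.2323, 0.171]
tcp_rot: [0.622, 0.783, 0.002, 0.001]
contact_force: [0.1, 0.3, -2.4]
finger_gap: 0.0591
grasp_force: 43.8
```

Emit:
jog_arm:
  targets:
    - [[0,0,0.0203],[-1.2,0.3,0],0.6]
    - [[0,0,0.0203],[-2.3,0.6,0],0.6]
    - [[0,0,0.0203],[-2.3,0.7,0],0.6]
    - [[0,0,0.0203],[-2.3,0.7,0],0.6]
    - [[0,0,0.0203],[-2.3,0.8,0],0.6]
    - [[0,0,0.0203],[-2.3,0.8,0],0.6]
    - [[0,0,0.0203],[-2.2,0.9,0],0.6]
    - [[0,0,0.0203],[-2.2,0.9,0],0.6]

```text
time_s: 5.8
tool_pos: [0.5255, 0.0695, 0.1663]
tcp_rot: [0.685, 0.729, -0.001, -0.001]
contact_force: [-0.0, -0.1, -2.6]
finger_gap: 0.0591
grasp_force: 43.7
```

```bash
python3 - <<'E'
from h import *
from rig import *
plan([(585.3,-43.4,170,87.75,6,.6)],read_state())
E
```

```text
[[-0.0005, 0.0001, 0.017], [-1.94, 0.88, -0.06], 0.6]
[[-0.0005, 0.0001, 0.017], [-1.93, 0.91, -0.06], 0.6]
[[-0.0005, 0.0, 0.017], [-1.91, 0.94, -0.06], 0.6]
[[-0.0005, 0.0001, 0.017], [-1.89, 0.97, -0.06], 0.6]
[[-0.0004, 0.0, 0.017], [-1.88, 1.01, -0.07], 0.6]
[[-0.0005, 0.0001, 0.017], [-1.85, 1.03, -0.06], 0.6]
```

Emit:
jog_arm:
  targets:
    - [[0,0,0.017],[-1.9,0.9,0],0.6]
    - [[0,0,0.017],[-1.9,0.9,0],0.6]
    - [[0,0,0.017],[-1.9,0.9,0],0.6]
    - [[0,0,0.017],[-1.9,1.0,0],0.6]
    - [[0,0,0.017],[-1.5,0.8,0],0.6]
    - [[0,0,0.0],[-0.6,0.3,0],0.6]
    - [[0,0,0],[0,0,0],0.6]
    - [[0,0,0],[0,0,0],0.6]

```text
time_s: 6.6
tool_pos: [0.5763, -0.0238, 0.1679]
tcp_rot: [0.714, 0.7, -0.0, -0.0]
contact_force: [-0.0, 0.0, -1.2]
finger_gap: 0.0592
grasp_force: 43.7
```

```bash
python3 - <<'E'
from h import *
st,f=shoot("w3");print(st["tool_pos"],st["tcp_rot"])
P=wcloud(f,st);x,y,z=P[...,0],P[...,1],P[...,2]
m=(f["depth"]>0)&(abs(x-.585)<.05)&(abs(y+.045)<.08)&(z>.14)&(z<.235)
print(np.histogram(z[m],20,(.14,.24)))
cv2.imwrite("pics/w3m.png",m*255)
plan([(585.3,-43.4,100,87.75,6,.6)],st)
E
```

```text
[ 0.57626142 -0.02376706  0.16792821] [ 7.14003043e-01  7.00142491e-01 -1.46024459e-04 -3.54050337e-04]
(array([    0,     0,     0,     0,     0,  1714,   596,   287,   637,
        1245, 13339,  3548,  1357,  1358,  1398,  4677,   937,  1984,
         736,     0]), array([0.14 , 0.145, 0.15 , 0.155, 0.16 , 0.165, 0.17 , 0.175, 0.18 ,
       0.185, 0.19 , 0.195, 0.2  , 0.205, 0.21 , 0.215, 0.22 , 0.225,
       0.23 , 0.235, 0.24 ]))
[[-0.0001, -0.0, 0.0033], [-0.32, 0.16, 1.13], 0.6]
[[-0.0001, -0.0001, 0.0033], [-0.32, 0.16, 1.13], 0.6]
[[-0.0001, -0.0, 0.0033], [-0.33, 0.16, 1.13], 0.6]
[[-0.0001, -0.0001, 0.0033], [-0.32, 0.16, 1.13], 0.6]
[[-0.0002, -0.0, 0.0032], [-0.32, 0.16, 1.14], 0.6]
[[-0.0001, -0.0001, 0.0033], [-0.33, 0.16, 1.13], 0.6][ WARN:0@0.885] global loadsave.cpp:1063 imwrite_ Unsupported depth image for selected encoder is fallbacked to CV_8U.
```

View pics/w3.png

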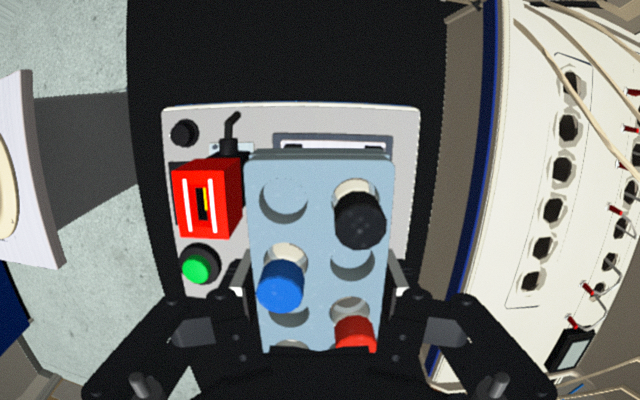

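The block is held square with its vials seated; black, blue and red caps are visible at (360,220), (280,285) and (355,335). The far edge is at row 155, and the switch is clear at left.

```bash
python3 - <<'E'
from h import *
f=np.load("w3.npz");P=wcloud(f,f);L=(Ro.from_quat(f["tcp_rot"]).inv().apply((P-f["tool_pos"]).reshape(-1,3))).reshape(P.shape)*1000
im=f["image"].astype(int);m=(f["depth"]>0)&(abs(L[...,1])<33)&(L[...,0]>-10)&(L[...,0]<75)&(L[...,2]<-20)&(L[...,2]>-32)&(im.min(-1)>90)
m=big(m);q=L[m];print(len(q),np.percentile(q[:,0],[99,99.9,100]),np.percentile(q[:,1],[0,.5,99.5,100]))
A=np.c_[q[:,:2],np.ones(len(q))];print(np.linalg.lstsq(A,q[:,2],rcond=None)[0])
t=q[q[:,0]>20];
for a in (30,40,50): 
    s=q[abs(q[:,0]-a)<3];print(a,np.percentile(s[:,1],[1,99]))
E
```

```text
12715 [58.12648615 58.424769   58.72838246] [-32.99675085 -29.85411039  29.7715987   32.92809981]
[ 3.79277833e-03  1.67936674e-03 -2.66942459e+01]
30 [-29.31715574  29.27744462]
40 [-29.70299568  29.15818315]
50 [-29.2961629   28.92271785]
```

Emit:
jog_arm:
  targets:
    - [[0,0,0.01],[-1.1,0.45,0.5],0.6]
    - [[0,0,0.01],[-1.08,0.45,1.5],0.6]
    - [[0,0,0],[0,0,2],0.6]
    - [[0,0,0],[0,0,2],0.6]
    - [[0,0,0],[0,0,1],0.6]
    - [[0,0,0],[0,0,0],0.6]
    - [[0,0,0],[0,0,0],0.6]

```text
time_s: 7.35
tool_pos: [0.5853, -0.0465, 0.0986]
tcp_rot: [0.721, 0.693, 0.0, 0.0]
contact_force: [0.1, -0.3, -0.7]
finger_gap: 0.0594
grasp_force: 43.7
```

```bash
python3 - <<'E'
from h import *
from rig import *
plan([(585.2,-44.9,82,87.75,2,.6),(585.2,-44.9,70,87.75,3,.6)],read_state())
E
```

```text
[[0.0003, 0.0001, -0.0005], [0.08, -0.01, 0.83], 0.6]
[[0.0003, 0.0001, -0.0004], [0.08, -0.01, 0.83], 0.6]
[[-0.0, -0.0, -0.0], [-0.0, 0.0, 0.4], 0.6]
[[-0.0, -0.0, -0.0], [-0.0, 0.0, 0.4], 0.6]
[[-0.0, -0.0, -0.0], [-0.0, 0.0, 0.4], 0.6]
```

Emit:
jog_arm:
  targets:
    - [[0,0,0],[0.08,0,0.8],0.6]
    - [[0,0,0],[0.08,0,0.8],0.6]
    - [[0,0,0],[0,0,0.4],0.6]
    - [[0,0,0],[0,0,0.4],0.6]
    - [[0,0,0],[0,0,0.3],0.6]
    - [[0,0,0],[0,0,0],0.6]
    - [[0,0,0],[0,0,0],0.6]

```text
time_s: 8.05
tool_pos: [0.5852, -0.0447, 0.0715]
tcp_rot: [0.721, 0.693, 0.0, 0.0]
contact_force: [0.7, 0.1, -2.0]
finger_gap: 0.0593
grasp_force: 43.7
```

```bash
python3 - <<'E'
from h import *
st,f=shoot("w4");print(st["tool_pos"],st["contact_force"])
E
```

```text
[ 0.58518931 -0.0446584   0.07147055] [ 0.67632559  0.10637342 -1.99161186]
```

View pics/w4.png

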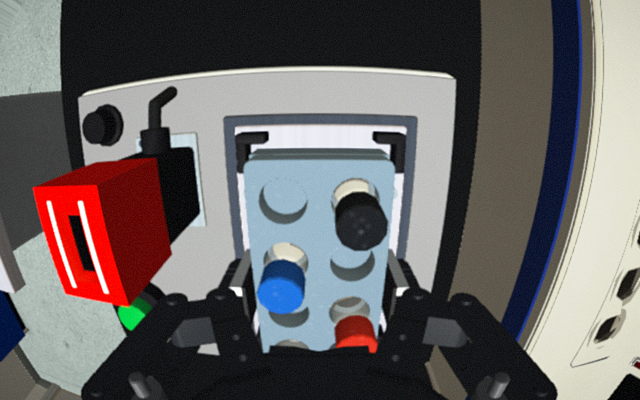

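The block sits between the two visible clips at (252,140) and (388,140), well centred and about 1 mm up. Next I lower it and release.

Emit:
jog_arm:
  targets:
    - [[0,0,0],[0,0,0.12],0.6]
    - [[0,0,0],[0,0,0],0.6]
    - [[0,0,0],[0,0,0],0.74]
    - [[0,0,0],[0,0,0],0.82]
    - [[0,0,0],[0,0,0],0.85]
    - [[0,0,0],[0,0,0],0.85]

```text
time_s: 8.7
tool_pos: [0.5852, -0.0447, 0.0702]
tcp_rot: [0.721, 0.693, 0.0, 0.0]
contact_force: [-0.0, -0.0, -0.6]
finger_gap: 0.072
grasp_force: 0.0
```

Emit:
jog_arm:
  targets:
    - [[0,0,0],[0,0,-1],0.85]
    - [[0,0,0],[0,0,-2.5],0.85]
    - [[0,0,0],[0,0,-4],0.85]
    - [[0,0,0],[0,0,-4],0.85]
    - [[0,0,0],[0,0,-4],0.85]
    - [[0,0,0],[0,0,-3],0.85]
    - [[0,0,0],[0,0,0],0.85]

```text
time_s: 9.4
tool_pos: [0.5865, -0.0448, 0.2621]
tcp_rot: [0.721, 0.693, 0.003, 0.004]
contact_force: [0.4, 1.0, -0.0]
finger_gap: 0.0726
grasp_force: 0.0
```

```bash
python3 - <<'E'
from h import *
from rig import *
plan([(475,-250,280,84.7,8,.85),(470,-350,290,84.7,4,.7)],read_state())
E
```

```text
[[0.0013, 0.0001, 0.0066], [-2.62, -1.29, -0.23], 0.85]
[[0.0013, 0.0001, 0.0066], [-2.63, -1.27, -0.23], 0.85]
[[0.0014, 0.0001, 0.0065], [-2.63, -1.25, -0.23], 0.85]
[[0.0013, 0.0001, 0.0066], [-2.64, -1.24, -0.23], 0.85]
[[0.0014, 0.0001, 0.0065], [-2.65, -1.22, -0.23], 0.85]
[[0.0013, 0.0001, 0.0066], [-2.66, -1.2, -0.23], 0.85]
[[0.0014, 0.0001, 0.0065], [-2.67, -1.19, -0.23], 0.85]
[[0.0013, 0.0002, 0.0066], [-2.68, -1.17, -0.23], 0.85]
[[0.0, -0.0, -0.0], [-2.5, 0.11, -0.25], 0.7]
[[0.0, -0.0, -0.0], [-2.5, 0.11, -0.25], 0.7]
[[0.0, -0.0, -0.0], [-2.5, 0.1, -0.25], 0.7]
[[0.0, -0.0, -0.0], [-2.5, 0.11, -0.25], 0.7]
```

Emit:
jog_arm:
  targets:
    - [[0,0,0.0066],[-2.6,-1.3,-0.2],0.85]
    - [[0,0,0.0066],[-2.6,-1.3,-0.2],0.85]
    - [[0,0,0.0066],[-2.6,-1.3,-0.2],0.85]
    - [[0,0,0.0066],[-2.6,-1.2,-0.2],0.85]
    - [[0,0,0.0066],[-2.7,-1.2,-0.2],0.85]
    - [[0,0,0.0066],[-2.7,-1.2,-0.2],0.85]
    - [[0,0,0.0066],[-2.7,-1.2,-0.2],0.85]
    - [[0,0,0.0066],[-2.7,-1.2,-0.2],0.85]

```text
time_s: 10.2
tool_pos: [0.472, -0.2508, 0.2711]
tcp_rot: [0.739, 0.673, -0.0, -0.0]
contact_force: [0.3, -0.6, 0.4]
finger_gap: 0.0723
grasp_force: 0.0
```

Emit:
jog_arm:
  targets:
    - [[0,0,0],[-2.5,0.1,-0.2],0.7]
    - [[0,0,0],[-2.5,0.1,-0.2],0.7]
    - [[0,0,0],[-2.5,0.1,-0.2],0.7]
    - [[0,0,0],[-2.5,0.1,-0.2],0.7]
    - [[0,0,0],[0,0,0],0.7]
    - [[0,0,0],[0,0,0],0.7]

```text
time_s: 10.8
tool_pos: [0.4674, -0.3498, 0.2787]
tcp_rot: [0.739, 0.673, 0.0, -0.0]
contact_force: [0.6, 0.5, 0.1]
finger_gap: 0.0595
grasp_force: 0.0
```

```bash
python3 - <<'E'
from h import *
st,f=shoot("w5");print(st["tool_pos"],st["tcp_rot"])
P=wcloud(f,st);x,y,z=P[...,0],P[...,1],P[...,2]
ok=f["depth"]>0
g=ok&(abs(x-.488)<.05)&(abs(y+.423)<.08)
print("handle",*rect(P,big(g&(z>.128)&(z<.152))))
m=ok&(abs(x-.585)<.04)&(abs(y+.045)<.075)&(z>.092)&(z<.101);print("block",*rect(P,big(m)))
m=ok&(z>.095)&(z<.115)&(abs(x-.488)<.09)&(abs(y+.423)<.12);
im=cv2.cvtColor(f["image"],cv2.COLOR_RGB2HSV);m&=(im[...,0]>20)&(im[...,0]<32)&(im[...,1]>140);print("yel",*rect(P,m))
q=P[g&(z>.135)&(z<.15)]*1000;print(np.polyfit(q[:,1],q[:,0],1),np.percentile(q,[1,50,99],axis=0))
E
```

```text
[ 0.46739419 -0.34982254  0.27868522] [ 7.39379262e-01  6.73289000e-01  5.67574005e-05 -4.75890853e-04]
handle [ 488.2 -423.5] [110.5  16.5] 84.1 1554 [142.1 145.  146. ]Traceback (most recent call last):
  File "<stdin>", line 7, in <module>
  File "h.py", line 10, in big
    n,l,st,_=cv2.connectedComponentsWithStats(m.astype(np.uint8));k=1+np.argmax(st[1:,4]);return l==k
                                                                      ~~~~~~~~~^^^^^^^^^^
    return _wrapfunc(a, 'argmax', axis=axis, out=out, **kwds)
    return bound(*args, **kwds)
ValueError: attempt to get argmax of an empty sequence
```

View pics/w5.png

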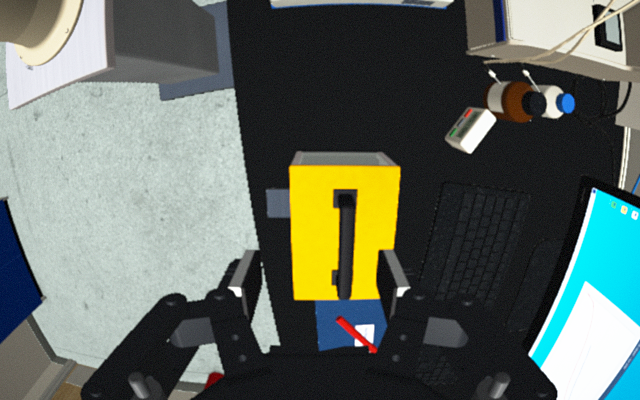

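The guard stands clear with its handle at (345,245) and tongue bracket at (277,203). The handle centre is (488, −423.5, 139).

```bash
python3 - <<'E'
from h import *
from rig import *
f=np.load("w5.npz");P=wcloud(f,f);x,y,z=P[...,0],P[...,1],P[...,2]
im=cv2.cvtColor(f["image"],cv2.COLOR_RGB2HSV);m=(z>.095)&(z<.115)&(abs(x-.488)<.09)&(abs(y+.423)<.12)&(im[...,0]>20)&(im[...,0]<32)&(im[...,1]>140);print("yel",*rect(P,m))
n=(z>.125)&(z<.15)&(abs(x-.488)<.05)&(abs(y+.423)<.07);q=P[n]*1000
_,_,vt=np.linalg.svd(q[:,:2]-q[:,:2].mean(0),full_matrices=False);print("bar angle",np.degrees(np.arctan2(vt[0,1],vt[0,0])),q[:,:2].mean(0))
b=(z>.09)&(z<.12)&(abs(x-.38)<.06)&(abs(y+.38)<.04);b=(z>.06)&(z<.13)&(x>.39)&(x<.425)&(y<-.33)&(y>-.45);print("tongue",len(P[b]),np.round(np.percentile(P[b]*1000,[2,50,98],axis=0),1))
g=grab_frame("top");Q=cloud(g);X,Y,Z=Q[...,0],Q[...,1],Q[...,2]
print("block",*rect(Q,big((abs(X-.58)<.05)&(abs(Y+.045)<.08)&(Z>.09)&(Z<.102))))
plan([(488.2,-423.5,200,84.2,4,.5),(488.2,-423.5,120,84.2,4,.5)],read_state())
E
```

```text
yel [ 488.1 -424.7] [170.6 119.5] 84.37 11139 [104.1 105.  105.9]
bar angle -95.59533473161046 [ 488.34686367 -416.2451373 ]
tongue 507 [[ 405.  -394.6   93.5]
 [ 414.9 -378.2   94.9]
 [ 424.5 -361.7   96.4]]
block [584.8 -45.2] [117.9  60.4] 87.58 682 [95.2 97.6 99.9]
[[-0.0, -0.0001, 0.0023], [-1.81, 0.68, 1.98], 0.5]
[[-0.0, -0.0001, 0.0023], [-1.8, 0.69, 1.98], 0.5]
[[-0.0, -0.0, 0.0023], [-1.8, 0.69, 1.97], 0.5]
[[-0.0001, -0.0001, 0.0023], [-1.8, 0.69, 1.98], 0.5]
[[0.0, 0.0, 0.0], [-0.0, -0.0, 2.0], 0.5]
[[0.0, 0.0, 0.0], [-0.0, -0.0, 2.0], 0.5]
[[0.0, 0.0, 0.0], [-0.0, -0.0, 2.0], 0.5]
[[0.0, 0.0, 0.0], [-0.0, -0.0, 2.0], 0.5]
```

The block is home at (584.8, −45.2), top at 97 mm.

Emit:
jog_arm:
  targets:
    - [[0,0,0.002],[-1.8,0.69,2],0.5]
    - [[0,0,0.002],[-1.8,0.69,2],0.5]
    - [[0,0,0.002],[-1.8,0.69,2],0.5]
    - [[0,0,0],[-1.8,0.69,2],0.5]
    - [[0,0,0],[0,0,1.5],0.5]
    - [[0,0,0],[0,0,0],0.5]
    - [[0,0,0],[0,0,0],0.5]

```text
time_s: 11.6
tool_pos: [0.4885, -0.4232, 0.1849]
tcp_rot: [0.741, 0.672, 0.0, 0.0]
contact_force: [-0.2, 0.0, 0.4]
finger_gap: 0.0426
grasp_force: 0.0
```

```bash
python3 - <<'E'
from h import *
from rig import *
st,f=shoot("w6")
P=wcloud(f,st);x,y,z=P[...,0],P[...,1],P[...,2];n=(z>.125)&(z<.15)&(abs(x-.488)<.03)&(abs(y+.42)<.07);q=P[n]*1000
print(len(q),*rect(P,n))
plan([(488.2,-423.5,120,84.4,4,.5)],st)
E
```

```text
3767 [ 488.1 -424.8] [111.7  16.2] 84.23 3767 [143.3 145.2 146.1]
[[0.0001, 0.0, -0.0], [-0.01, -0.01, 1.62], 0.5]
[[0.0001, 0.0, -0.0], [-0.01, -0.01, 1.62], 0.5]
[[0.0002, 0.0001, -0.0], [-0.01, -0.0, 1.63], 0.5]
[[0.0001, 0.0, -0.0], [-0.0, -0.01, 1.62], 0.5]
```

Emit:
jog_arm:
  targets:
    - [[0,0,0],[-0.08,0,1.6],0.5]
    - [[0,0,0],[-0.08,0,1.6],0.5]
    - [[0,0,0],[0,0,1.6],0.5]
    - [[0,0,0],[0,0,1.7],0.5]
    - [[0,0,0],[0,0,0],0.5]
    - [[0,0,0],[0,0,0],0.2]
    - [[0,0,0],[0,0,0],0.1]
    - [[0,0,0],[0,0,0],0.1]
  force: 100

```text
time_s: 12.45
tool_pos: [0.4882, -0.4262, 0.1202]
tcp_rot: [0.741, 0.671, -0.0, 0.001]
contact_force: [-1.8, -0.1, 1.3]
finger_gap: 0.0143
grasp_force: 98.3
```

Emit:
jog_arm:
  targets:
    - [[0,0,0],[0,0,0],0.1]
    - [[0,0,0],[0,0,0],0.1]
    - [[0,0,0],[0,0,0],0.1]
    - [[0,0,0],[0,0,-0.3],0.1]
    - [[0,0,0],[0,0,-0.7],0.1]
    - [[0,0,0],[0,0,-1],0.1]
    - [[0,0,0],[0,0,0],0.1]

```text
time_s: 13.15
tool_pos: [0.4886, -0.4262, 0.1409]
tcp_rot: [0.741, 0.671, 0.0, 0.001]
contact_force: [-0.2, 0.7, -5.3]
finger_gap: 0.0146
grasp_force: 97.7
```

Emit:
jog_arm:
  targets:
    - [[0,0,0],[0,0,-1],0.1]
    - [[0,0,0],[0,0,-2],0.1]
    - [[0,0,0],[0,0,-2.5],0.1]
    - [[0,0,0],[0,0,-2.5],0.1]
    - [[0,0,0],[0,0,-2.5],0.1]
    - [[0,0,0],[0,0,-2.5],0.1]
    - [[0,0,0],[0,0,-1.5],0.1]
    - [[0,0,0],[0,0,0],0.1]

```text
time_s: 13.95
tool_pos: [0.4885, -0.4262, 0.2878]
tcp_rot: [0.741, 0.671, 0.0, 0.003]
contact_force: [0.5, -0.7, -5.8]
finger_gap: 0.014
grasp_force: 97.9
```

```bash
python3 - <<'E'
from h import *
st,f=shoot("w7");print(st["tool_pos"],st["tcp_rot"],st["contact_force"],st["torque"])
P=wcloud(f,st);R=Ro.from_quat(st["tcp_rot"]);L=R.inv().apply((P-st["tool_pos"]).reshape(-1,3)).reshape(P.shape)
im=cv2.cvtColor(f["image"],cv2.COLOR_RGB2HSV);m=(abs(L[...,2]-.015)<.02)&(im[...,0]>20)&(im[...,0]<32)&(im[...,1]>140);m=big(m)
print("yel local",*rect(L,m));q=L[m]*1000;print(np.linalg.lstsq(np.c_[q[:,:2],np.ones(len(q))],q[:,2],rcond=None)[0])
plan([(585.15,-46.8,285,87.75,13,.1)],st)
E
```

```text
[ 0.48847731 -0.42622875  0.28783204] [7.41137161e-01 6.71347320e-01 1.81971839e-04 2.90709872e-03] [ 0.50945284 -0.68318418 -5.84247921] [-0.1422768  -0.05273883  0.01637625]
yel local [24.7 -1.6] [122.4 123.6] 89.89 33310 [14.4 15.2 16. ]
[4.97107137e-04 1.11154828e-03 1.51957143e+01]
[[0.0003, 0.0003, -0.0046], [2.98, 0.45, 0.01], 0.1]
[[0.0003, 0.0003, -0.0046], [2.98, 0.47, 0.01], 0.1]
[[0.0003, 0.0003, -0.0046], [2.97, 0.48, 0.02], 0.1]
[[0.0004, 0.0003, -0.0046], [2.97, 0.49, 0.02], 0.1]
[[0.0003, 0.0003, -0.0046], [2.97, 0.51, 0.02], 0.1]
[[0.0004, 0.0003, -0.0046], [2.97, 0.52, 0.02], 0.1]
[[0.0003, 0.0003, -0.0046], [2.96, 0.53, 0.02], 0.1]
[[0.0004, 0.0003, -0.0045], [2.96, 0.55, 0.02], 0.1]
[[0.0003, 0.0003, -0.0046], [2.96, 0.56, 0.02], 0.1]
[[0.0004, 0.0003, -0.0045], [2.96, 0.58, 0.02], 0.1]
[[0.0003, 0.0003, -0.0046], [2.95, 0.59, 0.01], 0.1]
[[0.0004, 0.0002, -0.0045], [2.95, 0.6, 0.02], 0.1]
[[0.0003, 0.0003, -0.0046], [2.95, 0.61, 0.02], 0.1]
```

View pics/w7.png

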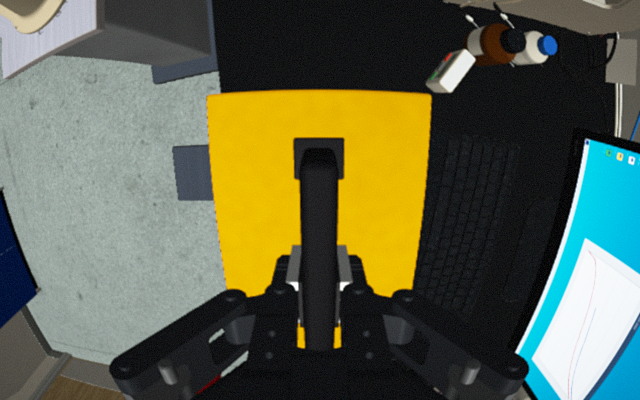

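The guard hangs level, with the yellow top parallel to the tool within 0.1° and the bracket at (190,172).

```bash
python3 - <<'E'
from h import *
f=np.load("w7.npz");P=wcloud(f,f);L=Ro.from_quat(f["tcp_rot"]).inv().apply((P-f["tool_pos"]).reshape(-1,3)).reshape(P.shape)*1000
im=cv2.cvtColor(f["image"],cv2.COLOR_RGB2HSV);m=big((abs(L[...,2]-15)<10)&(im[...,0]>20)&(im[...,0]<32)&(im[...,1]>140));q=L[m]
for a in (10,30,50,70): s=q[abs(q[:,0]-a)<3];print(a,s[:,1].min(),s[:,1].max(),(s[:,1].min()+s[:,1].max())/2)
for a in (-40,-30,30,40): s=q[abs(q[:,1]-a)<3];print(a,s[:,0].max())
b=(L[...,2]>10)&(L[...,2]<40)&(L[...,1]<-62)&(L[...,1]>-100)&(L[...,0]>10)&(L[...,0]<65);print(*rect(L/1000,big(b)))
E
```

```text
10 -59.06283505031998 58.71872847703734 -0.17205328664132225
30 -59.05628062975376 59.16846812546636 0.056093747856301945
50 -59.008242179791 58.93824852526386 -0.03499682726356923
70 -58.99258584925469 58.94624101575333 -0.023172416750679048
-40 85.97863866549994
-30 85.96118158411342
30 86.42485458609013
40 86.53408159098467
[ 41. -75.] [33.9 25.7] 0.38 2027 [24.4 25.1 25.9]
```

Emit:
jog_arm:
  targets:
    - [[0,0,-0.0046],[1.5,0.3,0],0.1]
    - [[0,0,-0.0046],[3,0.5,0],0.1]
    - [[0,0,-0.0046],[3,0.5,0],0.1]
    - [[0,0,-0.0046],[3,0.5,0],0.1]
    - [[0,0,-0.0046],[3,0.5,0],0.1]
    - [[0,0,-0.0046],[3,0.5,0],0.1]
    - [[0,0,-0.0046],[3,0.5,0],0.1]
    - [[0,0,-0.0046],[3,0.5,0],0.1]

```text
time_s: 14.8
tool_pos: [0.5439, -0.2023, 0.2824]
tcp_rot: [0.728, 0.685, -0.0, -0.001]
contact_force: [-0.3, -0.5, -6.2]
finger_gap: 0.0142
grasp_force: 97.9
```

Emit:
jog_arm:
  targets:
    - [[0,0,-0.0046],[3,0.6,0],0.1]
    - [[0,0,-0.0046],[3,0.6,0],0.1]
    - [[0,0,-0.0046],[3,0.6,0],0.1]
    - [[0,0,-0.0046],[3,0.6,0],0.1]
    - [[0,0,-0.0046],[3,0.6,0],0.1]
    - [[0,0,0],[1.5,0.6,0],0.1]
    - [[0,0,0],[0,0,0],0.1]
    - [[0,0,0],[0,0,0],0.1]

```text
time_s: 15.6
tool_pos: [0.5884, -0.0417, 0.2831]
tcp_rot: [0.721, 0.693, -0.001, -0.0]
contact_force: [0.1, -0.5, -6.0]
finger_gap: 0.0143
grasp_force: 98.0
```

```bash
python3 - <<'E'
from h import *
from rig import *
st=read_state();print(st["tool_pos"],st["tcp_rot"])
plan([(585.2,-46.4,283,87.75,2,.1)],st)
E
```

```text
[ 0.58839156 -0.0417085   0.28313419] [ 7.20627279e-01  6.93322115e-01 -7.61080749e-04 -4.36817451e-04]
[[-0.0008, 0.0002, 0.0003], [-0.24, -0.15, 0.01], 0.1]
[[-0.0009, 0.0003, 0.0004], [-0.24, -0.15, 0.0], 0.1]
```

Emit:
jog_arm:
  targets:
    - [[-0.0008,0,0],[-0.24,-0.15,0.5],0.1]
    - [[-0.0008,0,0],[-0.24,-0.15,1],0.1]
    - [[0,0,0],[0,0,1.5],0.1]
    - [[0,0,0],[0,0,1.5],0.1]
    - [[0,0,0],[0,0,1.5],0.1]
    - [[0,0,0],[0,0,0.6],0.1]
    - [[0,0,0],[0,0,0],0.1]
    - [[0,0,0],[0,0,0],0.1]

```text
time_s: 16.4
tool_pos: [0.5858, -0.0464, 0.2186]
tcp_rot: [0.721, 0.693, 0.001, 0.001]
contact_force: [0.5, 0.1, -5.7]
finger_gap: 0.014
grasp_force: 98.0
```

```bash
python3 - <<'E'
from h import *
st,f=shoot("w8");print(st["tool_pos"],st["tcp_rot"],st["contact_force"])
P=wcloud(f,st);x,y,z=P[...,0],P[...,1],P[...,2];im=cv2.cvtColor(f["image"],cv2.COLOR_RGB2HSV)
m=(f["depth"]>0)&(z>.136)&(z<.146)&(x>.45)&(x<.56)&(abs(y)<.05);red=m&((im[...,0]<6)|(im[...,0]>174))&(im[...,1]>150)
print("red",*rect(P,big(red)))
b=(z>.16)&(z<.24)&(x>.47)&(x<.523)&(abs(y)<.04);print("bracket",*rect(P,b))
plan([(585.2,-46.4,205,87.75,2,.1)],st)
from rig import grab_frame
g=grab_frame("side")
cv2.imwrite("pics/s8.png",cv2.resize(g["image"][130:290,220:440,::-1],None,fx=3.6,fy=3.6,interpolation=cv2.INTER_CUBIC))
E
```

```text
[ 0.58582376 -0.04638465  0.21859812] [0.72072577 0.69321914 0.00080538 0.0009636 ] [ 0.4791424   0.07409988 -5.70909162]
red [496.3  14.2] [12.5 18.6] 84.73 316 [139.3 140.9 141.9]
bracket [511.8  -2.5] [34.1 23.1] 88.46 1856 [192.4 193.2 194. ]
[[0.0013, 0.0001, 0.0002], [-0.0, -0.03, 0.68], 0.1]
[[0.0012, 0.0001, 0.0002], [-0.0, -0.03, 0.68], 0.1]
```

View pics/s8.png

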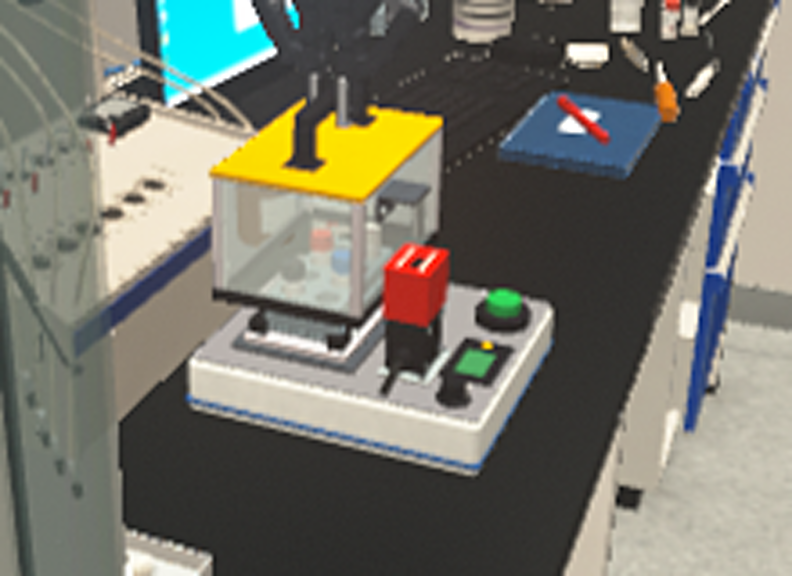

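The guard hovers square over the block, vials visible inside it. The red slot at (415,262) lies below the tongue bracket at (400,200), and the bracket's y (−2.5) matches the slot's (−2.1).

Emit:
jog_arm:
  targets:
    - [[0.0012,0,0],[0,-0.03,0.6],0.1]
    - [[0.0012,0,0],[0,-0.03,0.6],0.1]
    - [[0,0,0],[0,0,0.3],0.1]
    - [[0,0,0],[0,0,0],0.1]
    - [[0,0,0],[0,0,0],0.1]

```text
time_s: 17.0
tool_pos: [0.585, -0.0464, 0.203]
tcp_rot: [0.721, 0.693, -0.0, -0.0]
contact_force: [1.0, -0.2, -5.4]
finger_gap: 0.014
grasp_force: 97.9
```

```bash
python3 - <<'E'
from h import *
from rig import *
st,f=shoot("w9");print(st["tool_pos"],st["tcp_rot"],st["contact_force"])
plan([(585.2,-46.4,190,87.75,4,.1)],st)
P=wcloud(f,st);x,y,z=P[...,0],P[...,1],P[...,2];im=cv2.cvtColor(f["image"],cv2.COLOR_RGB2HSV)
red=((im[...,0]<6)|(im[...,0]>174))&(im[...,1]>150)&(z>.136)&(z<.146);q=P[red]*1000;print(len(q),q[:,0].min(),q[:,0].max(),q[:,1].min(),q[:,1].max())
E
```

```text
[ 0.58498254 -0.04639963  0.20303026] [ 7.20760736e-01  6.93183785e-01 -3.40817984e-04 -2.93858503e-04] [ 0.99541829 -0.21490855 -5.41323709]
[[-0.0002, 0.0, 0.0001], [0.0, 0.01, 0.33], 0.1]
[[-0.0002, 0.0, 0.0001], [0.0, 0.0, 0.32], 0.1]
[[-0.0002, 0.0, 0.0], [0.0, 0.01, 0.33], 0.1]
[[-0.0003, 0.0001, 0.0001], [0.0, 0.0, 0.32], 0.1]
470 485.98126282286427 830.6673195013707 -184.5800135368923 89.42642103437406
```

Emit:
jog_arm:
  targets:
    - [[0,0,0],[0,0.01,0.3],0.1]
    - [[0,0,0],[0,0,0.3],0.1]
    - [[0,0,0],[0,0,0.3],0.1]
    - [[0,0,0],[0,0,0],0.1]

```text
time_s: 17.45
tool_pos: [0.5848, -0.0464, 0.1933]
tcp_rot: [0.721, 0.693, -0.001, -0.001]
contact_force: [0.2, 0.5, -6.1]
finger_gap: 0.0142
grasp_force: 97.9
```

Emit:
jog_arm:
  targets:
    - [[0,0,0],[0,0,0.2],0.1]
    - [[0,0,0],[0,0,0.2],0.1]
    - [[0,0,0],[0,0,0],0.1]

```text
time_s: 17.75
tool_pos: [0.585, -0.0464, 0.1897]
tcp_rot: [0.721, 0.693, -0.0, -0.0]
contact_force: [0.2, -0.3, -6.0]
finger_gap: 0.0141
grasp_force: 98.0
```

The tongue is 11 mm into the slot with no side force. I keep lowering gently.

Emit:
jog_arm:
  targets:
    - [[0,0,0],[0,0,0.2],0.1]
    - [[0,0,0],[0,0,0.2],0.1]
    - [[0,0,0],[0,0,0.2],0.1]
    - [[0,0,0],[0,0,0.2],0.1]
    - [[0,0,0],[0,0,0.2],0.1]
    - [[0,0,0],[0,0,0],0.1]

```text
time_s: 18.35
tool_pos: [0.585, -0.0464, 0.1797]
tcp_rot: [0.721, 0.693, -0.0, -0.0]
contact_force: [0.1, -0.9, -5.7]
finger_gap: 0.0142
grasp_force: 98.1
```

Emit:
jog_arm:
  targets:
    - [[0,0,0],[0,0,0.1],0.1]
    - [[0,0,0],[0,0,0.1],0.1]
    - [[0,0,0],[0,0,0.1],0.1]
    - [[0,0,0],[0,0,0],0.1]

```text
time_s: 18.75
tool_pos: [0.5851, -0.0464, 0.177]
tcp_rot: [0.721, 0.693, -0.0, -0.0]
contact_force: [-0.7, -0.2, -4.7]
finger_gap: 0.0142
grasp_force: 98.1
```

Emit:
jog_arm:
  targets:
    - [[0,0,0],[0,0,0.08],0.1]
    - [[0,0,0],[0,0,0.08],0.1]
    - [[0,0,0],[0,0,0],0.1]

```text
time_s: 19.05
tool_pos: [0.5851, -0.0464, 0.1755]
tcp_rot: [0.721, 0.693, -0.0, -0.0]
contact_force: [0.4, -0.1, -5.6]
finger_gap: 0.014
grasp_force: 98.2
```

Emit:
jog_arm:
  targets:
    - [[0,0,0],[0,0,0.05],0.1]
    - [[0,0,0],[0,0,0],0.1]

```text
time_s: 19.25
tool_pos: [0.5851, -0.0463, 0.1754]
tcp_rot: [0.721, 0.693, -0.0, -0.0]
contact_force: [-1.4, 0.3, -2.2]
finger_gap: 0.0141
grasp_force: 98.5
```

Emit:
jog_arm:
  targets:
    - [[0,0,0],[0,0,0.05],0.1]
    - [[0,0,0],[0,0,0],0.1]

```text
time_s: 19.45
tool_pos: [0.5852, -0.0463, 0.1754]
tcp_rot: [0.721, 0.693, 0.0, 0.0]
contact_force: [-3.9, 2.5, 1.6]
finger_gap: 0.0142
grasp_force: 99.1
```

Emit:
jog_arm:
  targets:
    - [[0,0,0],[0,0,0.03],0.1]
    - [[0,0,0],[0,0,0],0.1]
  force: 40

```text
time_s: 19.65
tool_pos: [0.5852, -0.0462, 0.1754]
tcp_rot: [0.721, 0.693, 0.0, 0.0]
contact_force: [-5.8, 1.4, 5.4]
finger_gap: 0.0141
grasp_force: 99.5
```

Home: weight is on the deck. I release it and back away upward.

Emit:
jog_arm:
  targets:
    - [[0,0,0],[0,0,0],0.25]
    - [[0,0,0],[0,0,0],0.35]
    - [[0,0,0],[0,0,0],0.45]
    - [[0,0,0],[0,0,0],0.45]
    - [[0,0,0],[0,0,-1],0.45]
    - [[0,0,0],[0,0,-2.5],0.45]
    - [[0,0,0],[0,0,-3],0.45]
    - [[0,0,0],[0,0,-2],0.45]

```text
time_s: 20.45
tool_pos: [0.5856, -0.0465, 0.2625]
tcp_rot: [0.721, 0.693, 0.001, 0.001]
contact_force: [-0.0, -0.0, -0.2]
finger_gap: 0.0383
grasp_force: 0.0
```

Emit:
jog_arm:
  targets:
    - [[0,0,0],[-1,-2,-1],0.3]
    - [[0,0,0],[-1.5,-3,0],0.1]
    - [[0,0,0],[-1.5,-3,0],0]
    - [[0,0,0],[-0.5,-3,0],0]
    - [[0,0,0],[0,-2,0],0]
    - [[0,0,0],[0,0,0],0]

```text
time_s: 21.05
tool_pos: [0.4523, -0.0865, 0.2709]
tcp_rot: [0.721, 0.693, 0.0, 0.001]
contact_force: [0.4, -0.7, 0.1]
finger_gap: 0.0
grasp_force: 0.0
```

```bash
python3 - <<'E'
from h import *
from rig import grab_frame
st,f=shoot("w10");print(st["tool_pos"],st["tcp_rot"],st["contact_force"],st["finger_gap"])
P=wcloud(f,st);x,y,z=P[...,0],P[...,1],P[...,2];im=cv2.cvtColor(f["image"],cv2.COLOR_RGB2HSV)
m=big((z>.14)&(z<.18)&(im[...,0]>20)&(im[...,0]<32)&(im[...,1]>140)&(x>.4)&(x<.75));print("yel",*rect(P,m))
q=P[m]*1000;print(np.linalg.lstsq(np.c_[q[:,:2]-q[:,:2].mean(0),np.ones(len(q))],q[:,2],rcond=None)[0])
m=(im[...,0]>50)&(im[...,0]<75)&(im[...,1]>150)&(z>.068)&(z<.085);print("green",*rect(P,big(m)))
plan([(457.5,-90.6,130,87.75,4,0),(457.5,-90.6,88,87.75,3,0)],st)
g=grab_frame("side")
cv2.imwrite("pics/s10.png",cv2.resize(g["image"][130:290,220:440,::-1],None,fx=3.6,fy=3.6,interpolation=cv2.INTER_CUBIC))
t=grab_frame("top");Q=cloud(t);X,Y,Z=Q[...,0],Q[...,1],Q[...,2];im=cv2.cvtColor(t["image"],cv2.COLOR_RGB2HSV)
m=big((Z>.14)&(Z<.18)&(im[...,0]>20)&(im[...,0]<32)&(im[...,1]>140)&(X>.45)&(X<.7)&(abs(Y)<.2));print("topyel",*rect(Q,m))
E
```

```text
[ 0.45231938 -0.08649745  0.2709432 ] [7.21086267e-01 6.92844618e-01 3.30287365e-04 9.06530147e-04] [ 0.40535437 -0.70894494  0.07506937] 1.5513063131969276e-05
yel [584.4 -45.2] [171.5 119.9] 87.71 16927 [159.1 160.  160.9]
[2.65550297e-04 1.10250395e-04 1.60025699e+02]
green [457.8 -90.2] [27.5 26. ] 87.68 466 [75.3 76.8 77.9]
[[0.0004, 0.0002, -0.0002], [-0.09, 0.13, 3.52], 0]
[[0.0005, 0.0002, -0.0002], [-0.1, 0.13, 3.53], 0]
[[0.0004, 0.0002, -0.0001], [-0.1, 0.13, 3.52], 0]
[[0.0005, 0.0002, -0.0002], [-0.09, 0.13, 3.53], 0]
[[-0.0, -0.0, 0.0], [-0.0, -0.0, 1.4], 0]
[[-0.0, -0.0, 0.0], [-0.0, -0.0, 1.4], 0]
[[-0.0, -0.0, 0.0], [-0.0, -0.0, 1.4], 0]
topyel [584.8 -45.4] [169.  118.3] 88.04 2524 [158.6 160.9 163.1]
```

View pics/s10.png

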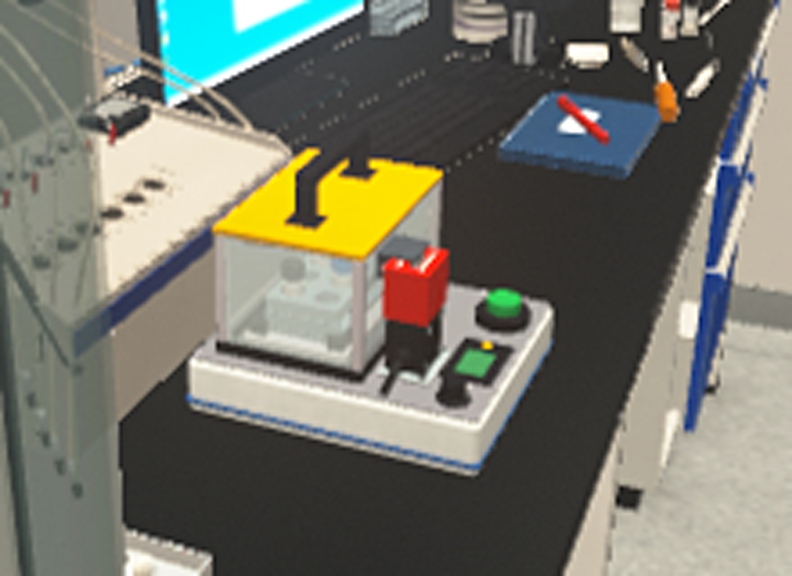

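The guard is home: top at 160.0 mm, level, at (584.5, −45.3), yaw −2.3°. The side view shows its rim on the deck and the tongue bracket over the red head (405,255). Now the button.

Emit:
jog_arm:
  targets:
    - [[0,0,0],[-0.1,0.13,3.5],0]
    - [[0,0,0],[-0.1,0.13,3.5],0]
    - [[0,0,0],[-0.1,0.13,3.5],0]
    - [[0,0,0],[-0.1,0.13,3.5],0]
    - [[0,0,0],[0,0,2.5],0]
    - [[0,0,0],[0,0,1.5],0]
    - [[0,0,0],[0,0,0],0]

```text
time_s: 21.9
tool_pos: [0.4575, -0.09, 0.0866]
tcp_rot: [0.721, 0.693, -0.002, -0.003]
contact_force: [0.3, 0.1, 0.2]
finger_gap: -0.0
grasp_force: 0.0
```

```bash
python3 - <<'E'
from h import *
from rig import *
plan([(457.7,-90.4,77,87.75,2,0)],read_state())
E
```

```text
[[-0.0031, -0.0006, 0.0003], [-0.02, 0.01, 0.48], 0]
[[-0.003, -0.0006, 0.0004], [-0.02, 0.02, 0.48], 0]
```

Emit:
jog_arm:
  targets:
    - [[0,0,0],[0,0,0.4],0]
    - [[0,0,0],[0,0,0.3],0]
    - [[0,0,0],[0,0,0.2],0]
    - [[0,0,0],[0,0,0.2],0]
    - [[0,0,0],[0,0,0],0]

```text
time_s: 22.4
tool_pos: [0.4584, -0.0905, 0.0784]
tcp_rot: [0.721, 0.693, -0.0, -0.0]
contact_force: [0.6, 0.1, -1.2]
finger_gap: 0.0001
grasp_force: 0.0
```

Emit:
jog_arm:
  targets:
    - [[0,0,0],[0,0,0.2],0]
    - [[0,0,0],[0,0,0.2],0]
    - [[0,0,0],[0,0,0],0]
    - [[0,0,0],[0,0,0],0]

```text
time_s: 22.8
tool_pos: [0.4587, -0.0906, 0.0746]
tcp_rot: [0.721, 0.693, -0.0, 0.0]
contact_force: [0.7, -0.2, 3.0]
finger_gap: 0.0002
grasp_force: 1.3
```

Emit:
jog_arm:
  targets:
    - [[0,0,0],[0,0,0.2],0]
    - [[0,0,0],[0,0,0.15],0]
    - [[0,0,0],[0,0,0.1],0]
    - [[0,0,0],[0,0,0],0]
    - [[0,0,0],[0,0,0],0]

```text
time_s: 23.3
tool_pos: [0.4587, -0.0906, 0.0709]
tcp_rot: [0.721, 0.693, -0.0, 0.0]
contact_force: [-3.9, 0.6, 10.9]
finger_gap: 0.0003
grasp_force: 5.5
```

Emit:
jog_arm:
  targets:
    - [[0,0,0],[0,0,0.1],0]
    - [[0,0,0],[0,0,0.05],0]
    - [[0,0,0],[0,0,0],0]

```text
time_s: 23.6
tool_pos: [0.4589, -0.0906, 0.0707]
tcp_rot: [0.721, 0.693, 0.0, 0.0]
contact_force: [-9.0, 2.7, 20.8]
finger_gap: -0.0003
grasp_force: 10.5
```

The button is bottomed at 70.8 mm with over 5 N. I release it and retreat clear.

Emit:
jog_arm:
  targets:
    - [[0,0,0],[0,0,-0.5],0]
    - [[0,0,0],[0,0,-1],0]
    - [[0,0,0],[0,0,-2.5],0]
    - [[0,0,0],[0,0,-4],0]
    - [[0,0,0],[0,0,-4],0]
    - [[0,0,0],[0,0,-4],0]
    - [[0,0,0],[0,-1.5,-2],0]
    - [[0,0,0],[0,0,0],0]

```text
time_s: 24.4
tool_pos: [0.4438, -0.0901, 0.2517]
tcp_rot: [0.721, 0.693, 0.001, 0.002]
contact_force: [-0.4, 1.0, -0.2]
finger_gap: 0.0002
grasp_force: 0.0
```

Emit:
jog_arm:
  targets:
    - [[0,0,0],[0,0,0],0]
    - [[0,0,0],[0,0,0],0]
    - [[0,0,0],[0,0,0],0]

```text
time_s: 24.7
tool_pos: [0.4432, -0.0898, 0.2465]
tcp_rot: [0.721, 0.693, -0.001, -0.002]
contact_force: [0.3, -0.7, -0.2]
finger_gap: -0.0001
grasp_force: 0.0
```

```bash
python3 - <<'E'
from h import *
st,f=shoot("w11")
P=wcloud(f,st);x,y,z=P[...,0],P[...,1],P[...,2];im=cv2.cvtColor(f["image"],cv2.COLOR_RGB2HSV)
m=big((z>.14)&(z<.18)&(im[...,0]>20)&(im[...,0]<32)&(im[...,1]>140)&(x>.4)&(x<.75));a=rect(P,m);print("yel",*a)
m=(im[...,0]>50)&(im[...,0]<75)&(im[...,1]>150)&(z>.06)&(z<.085);b=rect(P,big(m));print("green",*b,st["contact_force"])
if abs(a[4][1]-160)<1.5 and b[4][1]>75.5:
    from rig import sign_off
    print(sign_off())
E
```

```text
yel [584.2 -45. ] [170.  120.3] 88.05 18451 [159.1 160.  160.9]
green [457.8 -91.4] [27.9 30.4] 17.04 564 [73.2 76.7 77.8] [ 0.3303036  -0.71637907 -0.15783155]
the job is handed in; nothing more can be done
None
```

The block with its vials is between the clips, the guard sits flat on the deck with its tongue in the interlock slot, the start button was pressed fully and sprang back, and the job is handed in at about 25 s.

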